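# Snap the spring clip onto the trailer hitch pin

### The job

Take the hairpin spring clip with the red grip out of its storage rack and push it, legs down, over the bare shank of the blue trailer hitch's pin, between the upright plate and the pin's end collar, until its legs snap past the shank and it is fully home. The rack lets you take it only by its flat faces and the hitch leaves room for fingers only at its two edges, so on the way stand it upright on the bench, let go and take it again the other way. Leave it clipped on, still upright.

Things in the scene. Friction and masses are not known exactly. Their poses are not given: they have to be found in the camera images.
- clip_grip (a point): Centre of the clip's red grip, where it is grasped; 78.5 mm above its feet, 19.5 mm below its top. The clip is a hairpin of bent steel strip: 24 mm wide (26 at the grip) along x, 50 mm across its two edges along y, 98 mm tall along z (up; legs point down). Same from either side. The bow's straight edges run from 67 to 86 mm above the feet. About 0.2 kg.
- clip_seat (a point): Point between the clip's legs, 46.9 mm below clip_grip, where the shank's centre lies when the clip is home; axes as clip_grip. Below it the legs bulge to 16 mm apart (22 mm above the feet); above it they close in and stop the shank. They spring apart: snapping over the shank takes a downward push of 8 to 20 N.
- clip_foot (a point): Middle between the clip's flared feet, at their underside, 78.5 mm below clip_grip; axes as clip_grip. The feet are 42 mm apart inside. The clip stands by itself on its feet on the bench. The bench right in front of the vice (about x 0.42, y -0.21) is always clear. The tall filing cabinet at the right (y below -0.45) is solid.
- pin_shank (a point): Centre of the bare shank of the hitch's level pin, 62 mm above the bench. Shank 24 mm thick, 34 mm long along this x axis: it ends 17 mm to +x at the upright plate and 17 mm to -x at the pin's end collar (36 mm across, 10 mm long). y is level across the pin, z up. The clip comes straight down from above, its x axis along the pin.
- hitch: Blue trailer hitch, bolted down; origin on the bench straight below pin_shank, same axes. Base 104 x 90 x 10 mm (x from -42 to +62 mm). Upright plate 60 mm wide, 10 mm thick (x from 17 to 27 mm), rounded top 137 mm above the bench; behind it a square arm stub up to 80 mm high.
- rack: Grey storage rack, fixed; origin at the middle of its underside. Base 70 (x) x 110 (y) x 8 mm. The clip stands on its middle, feet 8 mm above the bench, axes as the rack's. End posts 34 x 12 mm at y = -36 and +36 mm, 100 mm high, are 5 mm from the clip's edges; lips 10 mm high run beside its feet. Only the clip's flat faces (-x and +x sides) are open to fingers.

How it is judged:
By the outcome, as a careful person would: the job done as asked, in the order asked, and still so for the second after the job is handed in, with the robot touching nothing.
It also fails if it takes over 67 s, if anything falls off the work surface, if the arm or the gripper's body presses on something with over 40 N, if the wrist force passes 120 N, or if a joint passes its speed limit or range.

### The arm

A 7-joint arm with a two-finger parallel gripper is mounted at the origin on a cart in front of the work surface, level with it; the furniture and walls round the work are solid. World frame = base frame: x ahead of the robot, y to its left, z up, the work surface at z = 0. Lengths are in m, angles in rad, forces in N, time in s.
With the tool pointing down it reaches from about 0.4 to 0.875 m from the base axis. Payload 19.3 kg.
Tool frame: the origin (TCP) lies at the very end of the fingers, on their centre line; the grasp point (between the pads) lies 19 mm behind it; z points along the fingers, y is the line along which they close (so a half turn about z gives the same grasp; the last joint's range is limited). The gripper opens to 85 mm and grips with 20 to 120 N. Pads are 22 mm wide; open, the fingers measure 114 mm over their backs; the gripper's body (76 mm by 85 mm) begins 54 mm behind the grasp point. The pads swing forward as they close: fully open they stand 13 mm farther back than shut.
Start: joints at [-1.393, 0.521, -0.036, 1.599, 0.021, 1.021, -0.113], TCP at [0.153, 0.606, 0.231] pointing down, gripper open.
Joint ranges: [-2.91, 2.91], [-0.3, 2.13], [-1.5, 1.42], [0.17, 2.43], [-1.26, 4.41], [0.16, 1.93], [-2.52, 2.52]. Speed limits (rad/s): [1.89, 1.89, 2.39, 2.39, 3.01, 3.01, 3.01].

### API

Orientations are given as [roll, pitch, yaw] about the fixed x, y, z axes, in that order (R = Rz(yaw) Ry(pitch) Rx(roll)).
In Python, from workcell import bot gives the robot as it stands. The module is installed in compiled form; this text tells all that it offers.
- The arm moves only by the tool apply_moves, never from a script. Its arguments are lists of equal length, an entry for each row: "claw": the finger opening in m, from 0 to 0.0854; "xyz": the shift along the tool's x, y, z in m, a list of three; "twist": the turn, a rotation vector about the tool's x, y, z in rad, a list of three. A call has 1 to 20 rows; each row shifts and turns the commanded pose from where the row before left it, along the tool's axes as they then stand; what a row does not reach is not made up. A row lasts 1/10 s, in which the tool goes at most 50 mm and 8.59 degrees, less where a joint would pass 70% of its speed; a pose out of reach is approached as far as the arm can. A call with a gripper value outside its range is refused whole. The fingers move at their own pace and stop on an object; "force" is the grip in N (left out, the last holds). Time passes only in rows, so rows that do not move let the fingers close. It gives the time, the measured TCP pose, the force, the opening and the grip force at its end, in the units of the state.
- bot.observe(): the state, without advancing time (a new reading comes with each control period).
- bot.grab_frame(name): name is "scene" or "top"; returns a dict with "img" (480x640x3 uint8, red, green, blue), "vfov" (degrees; the focal length in pixels is half the picture's height over the tangent of half this angle, whatever the lens; pixels are square), "cx", "cy" (the principal point, pixels), "view" (4x4, takes a point from world to camera coordinates). Camera axes: x right, y up, looking along -z (the intrinsics and any distortion apply to the point x, -y, -z); pixel columns grow to the right and rows downward; lengths in m; the calibration is good to about 2 mm. A picture is of the moment at which its call begins. There is no depth.
- bot.job_done(): hands the job in; it is judged then, once.
Trained networks look in the newest picture that a camera, given by its name, has taken for a name from the list of things; names that differ only in an ending like _2 or _b are one class to them, and where a whole thing is asked for, a point or a joint stands for the part that bears it (a point fixed in the world has none). Each returns a list of dicts, best first, with "score" (0 to 1); they miss things now and then, are a little off and sometimes report something else, mostly with a low value. They report only what shows in the picture. A call takes as long as a camera call.
- bot.find_in(camera, query): "position" ([x, y, z] in m, in world coordinates, good to about 4 mm: the middle of the surface that is visible of it).
The state is a dict: "clock": time; "qpos": joint angles; "qd": joint speeds; "joint_efforts": joint torques, N m; "position": TCP position; "tool_rot": TCP orientation; "force": force on the tool from outside, world axes, zero at the start; "moment": the same for the moment, N m; "grip_width": finger opening in m; "finger_force": force on a finger pad.
Only numpy, scipy, OpenCV 4.12 (cv2) and the standard library are available. Lean on these libraries where they do the work, as an engineer would, in place of code of your own. Each camera call takes 0.05 s, during which the arm holds its last target. There are 200 camera calls.

## Working session

There is one attempt and no reset: what is moved stays moved. The work goes in short steps, Python scripts to look and compute and a tool call to move; the robot and the scene stay as the last step left them, time stands still between calls to the robot, and variables do not carry over. Pictures are saved under pics/ and viewed, at most 10 in all, crops included, and the job is handed in when it is done.

Besides the shell and the picture viewer there is one more tool, called after "Emit:" as name(argument=value, ...) on one line, values as JSON. apply_moves: Moves the arm, as the interface text tells. Its arguments: {"type":"object","properties":{"claw":{"type":"array"},"xyz":{"type":"array"},"twist":{"type":"array"},"force":{"type":"number"}},"required":["claw","xyz","twist"]}

```bash
mkdir -p pics
python3 - <<'E'
from workcell import bot
import cv2
print(bot.observe())
for c in("scene","top"):
    f=bot.grab_frame(c); cv2.imwrite(f"pics/{c}0.png",f["img"][:,:,::-1])
    print(c,[ (k,v) for k,v in f.items() if k!="img"])
    for q in("clip_grip","clip_foot","pin_shank","hitch","rack"):
        print(q,[(d["score"],d["position"]) for d in bot.find_in(c,q)][:2])
E
```

```text
{'clock': 0.0, 'qpos': array([-1.3931933 ,  0.52203663, -0.03631014,  1.60000992,  0.02120417,
        1.02110257, -0.11279328]), 'qd': array([-9.94210467e-05, -2.26890015e-04,  2.87779740e-04,  4.16209999e-04,
        4.73988375e-04,  6.33998605e-04, -3.77422009e-04]), 'joint_efforts': array([-1.98527996e-03, -9.27097178e+01,  1.97877042e+00, -3.69920325e+01,
        1.77738396e-02,  8.09997349e-03,  1.55578709e-05]), 'position': array([0.15325972, 0.60556284, 0.23071115]), 'tool_rot': array([-3.14042521e+00,  9.61870237e-05,  2.89377368e+00]), 'force': array([-0.23034209,  0.24408113, -0.86683984]), 'moment': array([-0.01562768,  0.00833443, -0.01469009]), 'finger_force': 0.0, 'grip_width': 0.08524649303724362}
scene [('vfov', 49.33700626990315), ('cx', 319.40479802998607), ('cy', 238.72502383686515), ('view', array([[ 0.75934797, -0.65063944,  0.00767969, -0.28582829],
       [ 0.3714816 ,  0.44317817,  0.81583977, -0.2791233 ],
       [-0.534221  , -0.61665341,  0.57822703, -0.60662472],
       [ 0.        ,  0.        ,  0.        ,  1.        ]]))]
clip_grip [(0.88, [0.456, 0.2272, 0.0812])]
clip_foot [(0.87, [0.4574, 0.2292, 0.0821])]
pin_shank [(0.63, [0.4895, -0.0421, 0.0306])]
hitch [(0.83, [0.4862, -0.0355, 0.0343])]
rack [(0.66, [0.4545, 0.1953, 0.0262])]
top [('vfov', 53.00288691188196), ('cx', 325.66156310190223), ('cy', 237.12776808053033), ('view', array([[ 2.81966154e-02, -9.99593444e-01,  4.23060950e-03,
         1.01003054e-01],
       [ 9.89555889e-01,  2.85115117e-02,  1.41301936e-01,
        -4.48579126e-01],
       [-1.41365110e-01,  2.02188198e-04,  9.89957507e-01,
        -8.80308032e-01],
       [ 0.00000000e+00,  0.00000000e+00,  0.00000000e+00,
         1.00000000e+00]]))]
clip_grip [(0.68, [0.4595, 0.2319, 0.0995])]
clip_foot [(0.97, [0.4642, 0.2314, 0.1028])]
pin_shank [(0.76, [0.4739, -0.0193, 0.0094])]
hitch [(0.8, [0.4743, -0.0243, 0.0091])]
rack [(0.74, [0.4502, 0.2292, 0.0073])]
```

View pics/scene0.png

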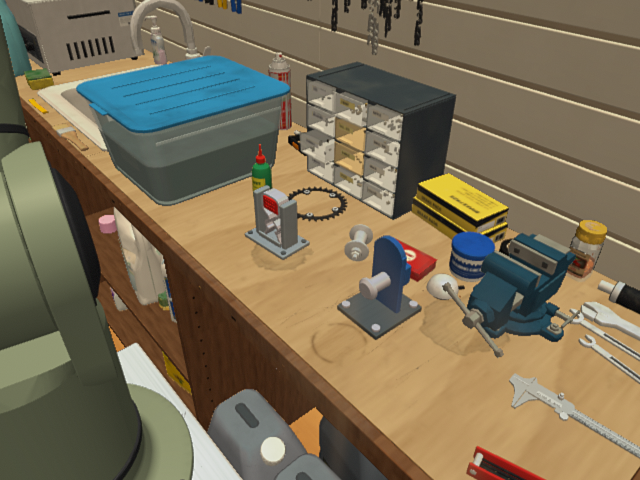

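View pics/top0.png

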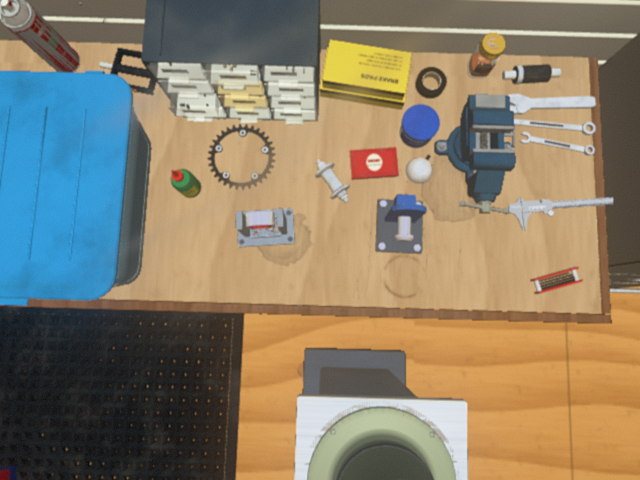

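The scene view shows the clip with its red grip in the rack near (270,205), and the blue hitch near (385,285). In the top view the rack is near (265,228) and the hitch near (402,225). I'll zoom in on both.

Run:
```python
import cv2,numpy as np
t=cv2.imread("pics/top0.png");s=cv2.imread("pics/scene0.png")
def cr(im,x,y,w=80,h=60): return cv2.resize(im[y:y+h,x:x+w],(400,300),interpolation=cv2.INTER_CUBIC)
a=np.vstack([np.hstack([cr(t,225,195),cr(t,362,190)]),np.hstack([cr(s,236,184,108,81),cr(s,330,228,108,120*81//120+30)])])
cv2.imwrite("pics/crop0.png",a)
```

```text
(no output)
```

View pics/crop0.png

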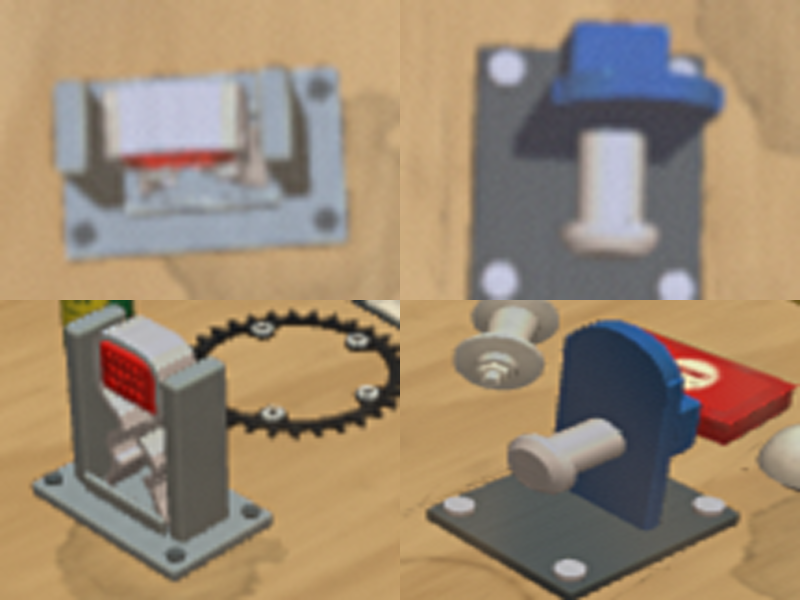

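```bash
cat > h.py <<'E'
from workcell import bot
import numpy as np, cv2
from scipy.optimize import least_squares
def proj(f,P):
    P=np.atleast_2d(P); c=P@f["view"][:3,:3].T+f["view"][:3,3]
    F=240/np.tan(np.radians(f["vfov"]/2))
    return np.c_[f["cx"]+F*c[:,0]/-c[:,2], f["cy"]-F*c[:,1]/-c[:,2]]
def Rz(a): return np.array([[np.cos(a),-np.sin(a),0],[np.sin(a),np.cos(a),0],[0,0,1]])
def fit(obs,x0,z0=0):
    # obs: list of (frame, local mm, pixel); fits x,y,yaw
    def r(p): return np.concatenate([(proj(f,Rz(p[2])@(np.array(l)/1000)+[p[0],p[1],z0])[0]-px) for f,l,px in obs])
    s=least_squares(r,x0,loss="soft_l1"); return s.x,r(s.x).reshape(-1,2).round(1).tolist()
E
python3 - <<'E'
from h import *
S=bot.grab_frame("scene");T=bot.grab_frame("top")
print(fit([(T,(35,-55,8),(294,208.2)),(T,(-35,-55,8),(295,243.6)),(T,(-35,55,8),(238.6,247)),
 (S,(-35,55,8),(244.9,234.8)),(S,(-35,-55,8),(283.3,257.5)),(S,(35,-55,8),(309.5,242.9))],[.46,.23,0]))
print(fit([(T,(62,45,10),(377.4,199.6)),(T,(-42,45,10),(376.5,252)),(T,(-42,-45,10),(423,252)),
 (S,(-42,45,10),(337.6,306.5)),(S,(-42,-45,10),(376.7,338.4)),(S,(62,-45,10),(421.8,307.6))],[.48,-.03,0]))
E
```

```text
(array([0.465083  , 0.22915039, 0.08717572]), [[0.0, -0.2], [0.8, -0.2], [0.5, -0.3], [-1.3, -1.3], [-1.1, 0.7], [0.4, -0.7]])
(array([ 0.46495906, -0.03143658,  0.0039978 ]), [[0.3, -0.4], [0.7, -0.2], [0.7, 1.0], [-1.6, -0.2], [-0.1, -0.7], [0.2, -0.8]])
```

The corners fit to about 1 px. The rack is at (0.465, 0.229) with yaw 0.087, and the hitch at (0.465, −0.031) with yaw 0.004. I'll move above the clip next.

Emit:
apply_moves(claw=[0.085,0.085,0.085,0.085,0.085,0.085,0.085,0.085,0.085,0.085,0.085,0.085,0.085,0.085,0.085,0.085,0.085,0.085,0.085,0.085], xyz=[[-0.0304,-0.0222,0],[-0.0304,-0.0222,0],[-0.0304,-0.0222,0],[-0.0304,-0.0222,0],[-0.0304,-0.0222,0],[-0.0304,-0.0222,0],[-0.0304,-0.0222,0],[-0.0304,-0.0222,0],[-0.0304,-0.0222,0],[-0.0304,-0.0222,0],[-0.0304,-0.0222,0],[-0.0304,-0.0222,0],[-0.0304,-0.0222,0],[0,0,0],[0,0,0],[0,0,0],[0,0,0],[0,0,0],[0,0,0],[0,0,0]], twist=[[0,0,0],[0,0,0],[0,0,0],[0,0,0],[0,0,0],[0,0,0],[0,0,0],[0,0,0],[0,0,0],[0,0,0],[0,0,0],[0,0,0],[0,0,0],[0,0,0.137],[0,0,0.137],[0,0,0.137],[0,0,0.137],[0,0,0.137],[0,0,0.137],[0,0,0.137]], force=40)

```text
clock: 2.7
position: [0.4657, 0.2292, 0.2314]
tool_rot: [3.141, -0.0, 1.929]
force: [-0.2, 0.1, -0.4]
grip_width: 0.0851
finger_force: 0.0
```

Emit:
apply_moves(claw=[0.085,0.085,0.085,0.085,0.085], xyz=[[0,0,0],[0,0,0],[0,0,0],[0,0,0],[0,0,0]], twist=[[0,0,0.137],[0,0,0.14],[0,0,0],[0,0,0],[0,0,0]])

```text
clock: 3.2
position: [0.4656, 0.2292, 0.2313]
tool_rot: [3.142, -0.0, 1.661]
force: [0.2, -0.4, -0.4]
grip_width: 0.0848
finger_force: 0.0
```

Emit:
apply_moves(claw=[0.085,0.085,0.085,0.085,0.085,0.085,0.085,0.02,0.02,0.02,0.02,0.02,0.02,0.02,0.02], xyz=[[0,0,0.03],[0,0,0.03],[0,0,0.03],[0,0,0.03],[0,0,0.03],[0,0,0.015],[0,0,0],[0,0,0],[0,0,0],[0,0,0],[0,0,0],[0,0,0],[0,0,0],[0,0,0],[0,0,0]], twist=[[0,0,0],[0,0,0],[0,0,0],[0,0,0],[0,0,0],[0,0,0],[0,0,0],[0,0,0],[0,0,0],[0,0,0],[0,0,0],[0,0,0],[0,0,0],[0,0,0],[0,0,0]], force=50)

```text
clock: 4.7
position: [0.466, 0.2294, 0.0667]
tool_rot: [3.141, -0.0, 1.658]
force: [-0.9, 0.3, 6.9]
grip_width: 0.0257
finger_force: 53.3
```

Emit:
apply_moves(claw=[0.02,0.02,0.02,0.02,0.02,0.02,0.02,0.02,0.02,0.02], xyz=[[0,0,-0.01],[0,0,-0.02],[0,0,-0.025],[0,0,-0.025],[0,0,-0.025],[0,0,-0.025],[0,0,-0.025],[0,0,-0.01],[0,0,0],[0,0,0]], twist=[[0,0,0],[0,0,0],[0,0,0],[0,0,0],[0,0,0],[0,0,0],[0,0,0],[0,0,0],[0,0,0],[0,0,0]])

```text
clock: 5.7
position: [0.4652, 0.2291, 0.2305]
tool_rot: [-3.141, 0.0, 1.658]
force: [-0.2, 0.5, -2.1]
grip_width: 0.0252
finger_force: 52.3
```

Emit:
apply_moves(claw=[0.02,0.02,0.02,0.02,0.02,0.02,0.02,0.02,0.02,0.02,0.02,0.02,0.02,0.02,0.02,0.02,0.02,0.02,0.02], xyz=[[-0.0289,-0.0055,0],[-0.0289,-0.0055,0],[-0.0289,-0.0055,0],[-0.0289,-0.0055,0],[-0.0289,-0.0055,0],[-0.0289,-0.0055,0],[-0.0289,-0.0055,0],[-0.0289,-0.0055,0],[-0.0289,-0.0055,0],[-0.0289,-0.0055,0],[-0.0289,-0.0055,0],[-0.0289,-0.0055,0],[-0.0289,-0.0055,0],[-0.0289,-0.0055,0],[-0.0289,-0.0055,0],[0,0,0],[0,0,0],[0,0,0],[0,0,0]], twist=[[0,0,0],[0,0,0],[0,0,0],[0,0,0],[0,0,0],[0,0,0],[0,0,0],[0,0,0],[0,0,0],[0,0,0],[0,0,0],[0,0,0],[0,0,0],[0,0,0],[0,0,0],[0,0,0.045],[0,0,0.042],[0,0,0],[0,0,0]])

```text
clock: 7.6
position: [0.4208, -0.2096, 0.2306]
tool_rot: [-3.14, -0.0, 1.572]
force: [-0.5, 0.4, -2.1]
grip_width: 0.0255
finger_force: 52.2
```

Run:
```python
from h import *
fs=[bot.grab_frame(c)["img"][:,:,::-1] for c in("scene","top")]
a=np.hstack([cv2.resize(fs[0][200:500,300:600],(400,400)),cv2.resize(fs[1][130:330,340:540],(400,400))])
cv2.imwrite("pics/carry.png",a)
o=bot.observe();print(o["position"],o["tool_rot"],o["force"],o["qpos"])
```

```text
[ 0.42097869 -0.20966     0.23094532] [-3.14092679e+00 -2.20493112e-05  1.57213158e+00] [-0.51890215  0.3738895  -1.4923781 ] [-0.11818165  0.3164829   0.56885959  2.01425261 -0.22063622  0.87086128
  0.57273853]
```

View pics/carry.png

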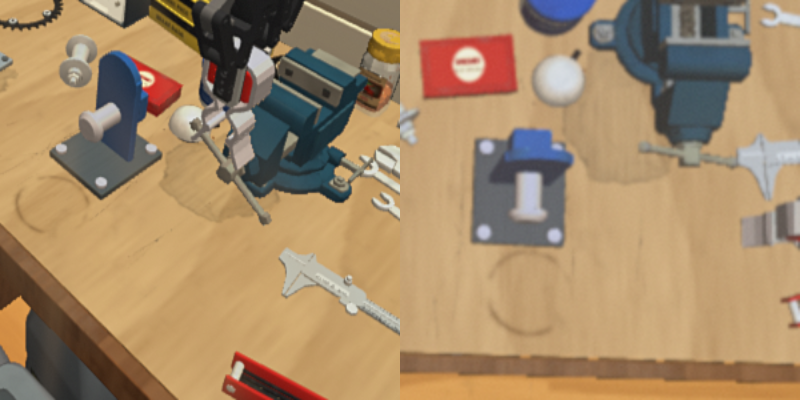

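The clip hangs upright in the fingers at crop (240,100). The vice's handle runs nearby, so I'll check where its ends are before lowering.

Run:
```python
from h import *
S=bot.grab_frame("scene");T=bot.grab_frame("top")
for s,t in(((446,291.5),(461,203.5)),((500,366),(507,212))):
    r=least_squares(lambda p:np.r_[proj(S,p)[0]-s,proj(T,p)[0]-t],[.5,-.2,.05]);print(r.x.round(3),r.fun.round(1))
```

```text
[ 0.505 -0.127  0.089] [ 0.1 -0.  -0.1  0.1]
[ 0.504 -0.233  0.025] [ 0.5 -0.2 -0.5  0.6]
```

Emit:
apply_moves(claw=[0.02,0.02,0.02,0.02,0.02,0.02,0.02,0.02,0.02,0.02,0.02,0.02], xyz=[[0,0,0.03],[0,0,0.03],[0,0,0.03],[0,0,0.03],[0,0,0.03],[0,0,0.015],[0,0,0.002],[0,0,0.002],[0,0,0.001],[0,0,0.001],[0,0,0.001],[0,0,0]], twist=[[0,0,0],[0,0,0],[0,0,0],[0,0,0],[0,0,0],[0,0,0],[0,0,0],[0,0,0],[0,0,0],[0,0,0],[0,0,0],[0,0,0]])

```text
clock: 9.0
position: [0.4213, -0.2098, 0.0596]
tool_rot: [3.141, 0.0, 1.571]
force: [-0.0, -0.0, -2.0]
grip_width: 0.0254
finger_force: 52.0
```

Emit:
apply_moves(claw=[0.02,0.02,0.02], xyz=[[0,0,0.0006],[0,0,0.0004],[0,0,0]], twist=[[0,0,0],[0,0,0],[0,0,0]])

```text
clock: 9.3
position: [0.4214, -0.21, 0.0588]
tool_rot: [3.141, 0.0, 1.571]
force: [-1.4, 0.3, 13.0]
grip_width: 0.0252
finger_force: 54.1
```

The feet are on the bench. I'll release, rise clear and turn 90°.

Emit:
apply_moves(claw=[0.035,0.06,0.06,0.06,0.06,0.06,0.06,0.06,0.06], xyz=[[0,0,0],[0,0,0],[0,0,0],[0,0,0],[0,0,-0.015],[0,0,-0.03],[0,0,-0.03],[0,0,-0.03],[0,0,0]], twist=[[0,0,0],[0,0,0],[0,0,0],[0,0,0],[0,0,0],[0,0,0],[0,0,0],[0,0,0],[0,0,0]])

```text
clock: 10.2
position: [0.4224, -0.2104, 0.1662]
tool_rot: [3.137, 0.001, 1.571]
force: [-0.4, 0.1, -0.6]
grip_width: 0.0601
finger_force: 0.0
```

Emit:
apply_moves(claw=[0.085,0.085,0.085,0.085,0.085,0.085,0.085,0.085,0.085,0.085,0.085,0.085,0.085,0.085], xyz=[[0,0,0],[0,0,0],[0,0,0],[0,0,0],[0,0,0],[0,0,0],[0,0,0],[0,0,0],[0,0,0],[0,0,0],[0,0,0],[0,0,0],[0,0,0],[0,0,0]], twist=[[0,0,0.131],[0,0,0.131],[0,0,0.131],[0,0,0.131],[0,0,0.131],[0,0,0.131],[0,0,0.131],[0,0,0.131],[0,0,0.131],[0,0,0.131],[0,0,0.131],[0,0,0.13],[0,0,0],[0,0,0]])

```text
clock: 11.6
position: [0.421, -0.2098, 0.163]
tool_rot: [3.141, 0.001, 0.004]
force: [0.1, -0.6, 0.7]
grip_width: 0.0853
finger_force: 0.0
```

Run:
```python
from h import *
o=bot.observe();print(o["position"],o["tool_rot"],o["force"],o["qpos"])
fs=[bot.grab_frame(c) for c in("scene","top")]
for c in("scene","top"): print([(d["score"],d["position"]) for d in bot.find_in(c,"clip_grip")][:2])
a=np.hstack([cv2.resize(fs[0]["img"][240:390,400:550,::-1],(400,400)),cv2.resize(fs[1]["img"][180:280,440:540,::-1],(400,400))])
for k,(f,ox,oy,s,dx) in enumerate(((fs[0],400,240,400/150,0),(fs[1],440,180,4,400))):
    for l in [(x,y,z) for x in(-12,12) for y in(-25,25) for z in(0,98)]:
        p=(proj(f,np.array(l)/1000+[.4214,-.21,0])[0]-[ox,oy])*s+[dx,0]
        cv2.circle(a,tuple(int(v) for v in p),3,(0,255,0),1)
cv2.imwrite("pics/stand.png",a)
```

```text
[ 0.42096554 -0.20980977  0.1629903 ] [3.14123474e+00 7.39113053e-04 3.89747410e-03] [ 0.11063167 -0.62891363  0.70486822] [-0.34931556  0.57638083  0.95809054  2.09331769 -0.66254109  0.80934195
 -0.5490925 ]
[(0.74, [0.4126, -0.2181, 0.0761])]
[]
```

View pics/stand.png

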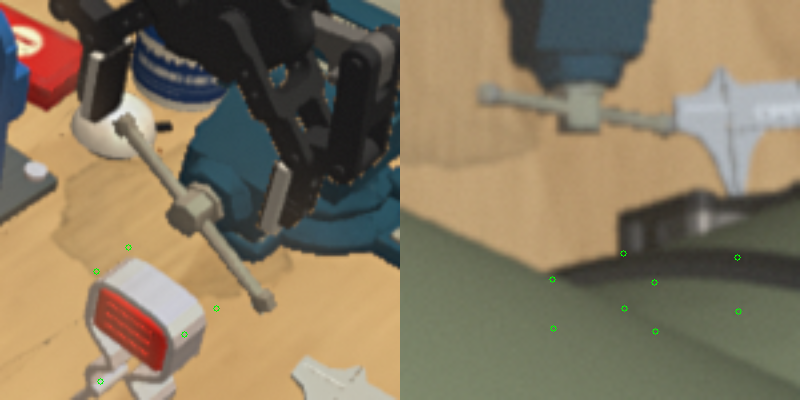

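Run:
```python
from h import *
S=bot.grab_frame("scene")
q=lambda p:((proj(S,p)[0]-[400,240])*400/150).round(0)
print("red centre exp",q([.4084,-.21,.0785]))
for n,l in dict(edge_hi_p=(-12,25,86),edge_lo_p=(-12,25,67),edge_hi_m=(-12,-25,86),edge_lo_m=(-12,-25,67),back_hi_m=(12,-25,86),top=(0,0,98)).items(): print(n,q(np.array(l)/1000+[.4214,-.21,0]))
s=np.array((132,330))*150/400+[400,240]
print(least_squares(lambda p:proj(S,[p[0],p[1],.0785])[0]-s,[.41,-.21]).x)
im=cv2.resize(S["img"][300:420,400:520,::-1],(600,600),interpolation=cv2.INTER_CUBIC); cv2.imwrite("pics/s2.png",im)
```

```text
red centre exp [131. 332.]
edge_hi_p [ 93. 289.]
edge_lo_p [ 87. 316.]
edge_hi_m [180. 352.]
edge_lo_m [173. 380.]
back_hi_m [211. 326.]
top [155. 289.]
[ 0.40958864 -0.20941727]
```

View pics/s2.png

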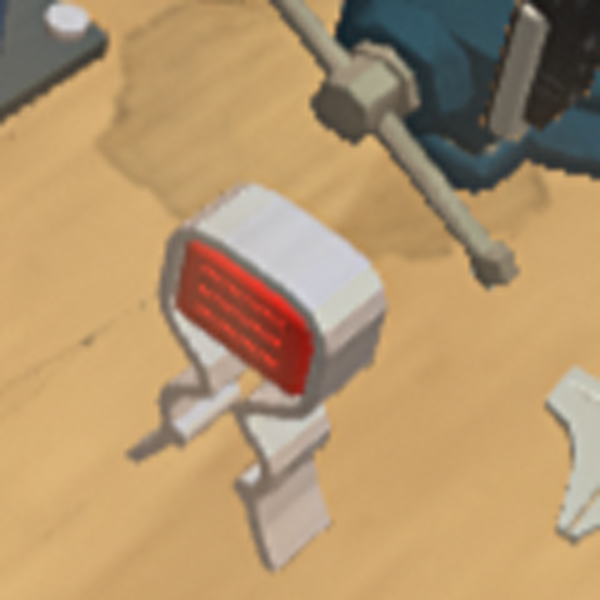

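The clip stands upright where expected: the red centre is within 2 crop px of the prediction. I'll take it by its edges.

Emit:
apply_moves(claw=[0.085,0.085,0.085,0.085,0.085,0.085,0.04,0.04,0.04,0.04,0.04,0.04,0.04,0.04], xyz=[[0,0,0.025],[0,0,0.025],[0,0,0.025],[0,0,0.025],[0,0,0.0095],[0,0,0],[0,0,0],[0,0,0],[0,0,0],[0,0,0],[0,0,0],[0,0,0],[0,0,0],[0,0,0]], twist=[[0,0,0],[0,0,0],[0,0,0],[0,0,0],[0,0,0],[0,0,0],[0,0,0],[0,0,0],[0,0,0],[0,0,0],[0,0,0],[0,0,0],[0,0,0],[0,0,0]], force=70)

```text
clock: 13.25
position: [0.4217, -0.2095, 0.0546]
tool_rot: [-3.141, -0.001, 0.0]
force: [-0.3, 3.4, 7.0]
grip_width: 0.0493
finger_force: 71.1
```

Emit:
apply_moves(claw=[0.04,0.04,0.04,0.04,0.04,0.04,0.04,0.04], xyz=[[0,0,-0.01],[0,0,-0.02],[0,0,-0.03],[0,0,-0.03],[0,0,-0.03],[0,0,-0.03],[0,0,0],[0,0,0]], twist=[[0,0,0],[0,0,0],[0,0,0],[0,0,0],[0,0,0],[0,0,0],[0,0,0],[0,0,0]])

```text
clock: 14.05
position: [0.4212, -0.2095, 0.2043]
tool_rot: [-3.141, -0.001, 0.0]
force: [-0.4, -0.4, -2.3]
grip_width: 0.049
finger_force: 73.2
```

Emit:
apply_moves(claw=[0.04,0.04,0.04,0.04,0.04,0.04,0.04,0.04,0.04,0.04,0.04], xyz=[[0,-0.025,0],[0,-0.03,0],[0,-0.03,0],[0,-0.03,0],[0,-0.03,0],[0,-0.033,0],[0.015,0,0],[0.02,0,0],[0.0085,0,0],[0,0,0],[0,0,0]], twist=[[0,0,0],[0,0,0],[0,0,0],[0,0,0],[0,0,0],[0,0,0],[0,0,0],[0,0,0],[0,0,0],[0,0,0],[0,0,0]])

```text
clock: 15.15
position: [0.4637, -0.0325, 0.2034]
tool_rot: [3.141, 0.001, -0.002]
force: [-0.4, 0.3, -2.9]
grip_width: 0.0487
finger_force: 73.3
```

Run:
```python
from h import *
o=bot.observe();print(o["position"],o["tool_rot"],o["force"],o["qpos"]);P=o["position"]
S=bot.grab_frame("scene");T=bot.grab_frame("top")
H=np.array([.465,-.0315,0])
for n,l,c in(("shank plate end top",(17,0,74),0),("collar inner",(-17,0,74),0),("collar outer face ctr",(-27,0,62),0)):
    print(n,proj(T,H+np.array(l)/1000)[0].round(1),proj(S,H+np.array(l)/1000)[0].round(1))
x0,y0,s=320,140,4
im=cv2.resize(S["img"][y0:y0+150,x0:x0+150,::-1],(600,600),interpolation=cv2.INTER_CUBIC)
def dot(p,c): cv2.circle(im,tuple(int(v) for v in (proj(S,p)[0]-[x0,y0])*s),4,c,1)
for l in((-27,0,62),(-27,18,62),(-27,-18,62),(-27,0,80),(-27,0,44),(17,30,10),(22,0,137)): dot(H+np.array(l)/1000,(0,255,0))
zf=P[2]-.0545
for l in((-13,0,78.5),(-12,25,86),(-12,-25,86),(-12,-25,67),(-12,25,67),(-12,0,98),(12,-25,86)): dot(np.array([P[0],P[1],zf])+np.array(l)/1000,(255,255,0))
cv2.imwrite("pics/over.png",im)
```

```text
[ 0.46365741 -0.03248729  0.20343187] [ 3.14130900e+00  1.16310446e-03 -1.72000822e-03] [-0.39304586  0.27641128 -2.88335547] [-0.84109586  0.54559274  1.09880497  2.06940171 -0.62585502  0.90795141
 -0.96208548]
shank plate end top [406.2 216.3] [385.4 273.7]
collar inner [406.1 234.7] [369.7 282.9]
collar outer face ctr [405.  241.1] [364.5 291.8]
```

View pics/over.png

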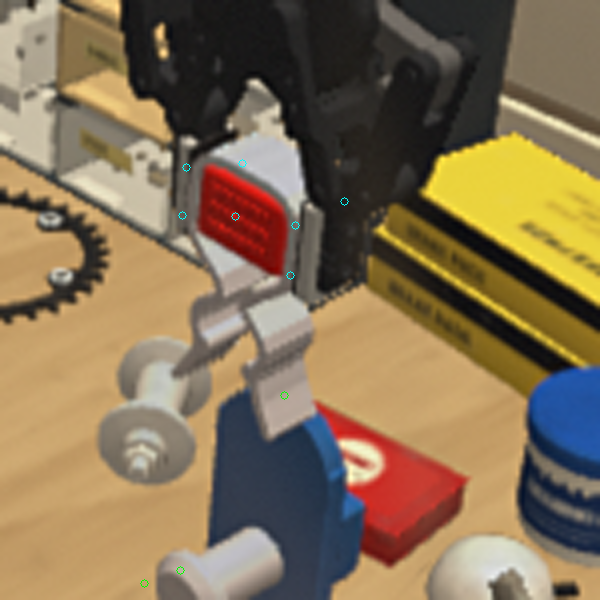

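The clip hangs straight between the fingers; its red centre is at (243,222), 2 px right of the prediction. One closer look at the pin against the model settles its position.

Run:
```python
from h import *
fr={"scene":bot.grab_frame("scene"),"top":bot.grab_frame("top")}
H=np.array([.465,-.0315,0]);out=[]
th=np.linspace(0,2*np.pi,40)
for c,(x0,y0,s) in dict(scene=(345,235,5.333),top=(377,190,8)).items():
    n=int(400/s);w=n
    im=cv2.resize(cv2.imread(f"pics/{c}0.png")[y0:y0+w,x0:x0+w],(400,400),interpolation=cv2.INTER_CUBIC)
    def pl(L,col):
        p=(proj(fr[c],Rz(.004)@0+H+np.array(L)/1000)-[x0,y0]+.5)*(400/w)
        cv2.polylines(im,[np.int32(p)],False,col,1)
    for x,col in((-27,(0,255,0)),(-17,(0,200,255))): pl(np.c_[x+0*th,18*np.cos(th),62+18*np.sin(th)],col)
    pl([(-17,12,62),(17,12,62)],(255,0,255));pl([(-17,-12,62),(17,-12,62)],(255,0,255));pl([(-17,0,74),(17,0,74)],(255,0,255))
    a=np.linspace(0,np.pi,30);pl(np.c_[17+0*a,30*np.cos(a),107+30*np.sin(a)],(0,255,255))
    out.append(im)
cv2.imwrite("pics/pin.png",np.hstack(out))
```

```text
Traceback (most recent call last):
ValueError: matmul: Input operand 1 does not have enough dimensions (has 0, gufunc core with signature (n?,k),(k,m?)->(n?,m?) requires 1)
```

Run:
```python
from h import *
fr={"scene":bot.grab_frame("scene"),"top":bot.grab_frame("top")}
H=np.array([.465,-.0315,0]);out=[]
th=np.linspace(0,2*np.pi,40)
for c,(x0,y0,s) in dict(scene=(345,235,5.333),top=(377,190,8)).items():
    w=int(400/s)
    im=cv2.resize(cv2.imread(f"pics/{c}0.png")[y0:y0+w,x0:x0+w],(400,400),interpolation=cv2.INTER_CUBIC)
    def pl(L,col):
        p=(proj(fr[c],H+np.array(L)/1000)-[x0,y0]+.5)*(400/w)
        cv2.polylines(im,[np.int32(p)],False,col,1)
    for x,col in((-27,(0,255,0)),(-17,(0,200,255))): pl(np.c_[x+0*th,18*np.cos(th),62+18*np.sin(th)],col)
    pl([(-17,12,62),(17,12,62)],(255,0,255));pl([(-17,-12,62),(17,-12,62)],(255,0,255));pl([(-17,0,74),(17,0,74)],(255,0,255))
    a=np.linspace(0,np.pi,30);pl(np.c_[17+0*a,30*np.cos(a),107+30*np.sin(a)],(0,255,255))
    out.append(im)
cv2.imwrite("pics/pin.png",np.hstack(out))
```

```text
(no output)
```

View pics/pin.png

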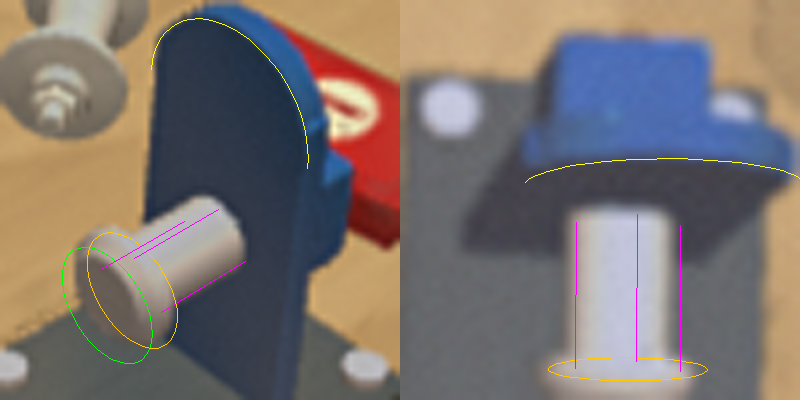

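Comparing the outlines, the pin sits about 2 mm more to +y and 1 mm more to +x than the model. I'll correct for that and lower until the feet straddle the shank.

Emit:
apply_moves(claw=[0.04,0.04,0.04,0.04,0.04,0.04,0.04,0.04,0.04,0.04], xyz=[[0.0022,-0.0022,0],[0,0,0.02],[0,0,0.02],[0,0,0.02],[0,0,0.008],[0,0,0.004],[0,0,0.004],[0,0,0.004],[0,0,0.004],[0,0,0]], twist=[[0,0,0],[0,0,0],[0,0,0],[0,0,0],[0,0,0],[0,0,0],[0,0,0],[0,0,0],[0,0,0],[0,0,0]])

```text
clock: 16.45
position: [0.4668, -0.0296, 0.1196]
tool_rot: [-3.142, 0.0, -0.0]
force: [-1.5, -0.6, -1.7]
grip_width: 0.0491
finger_force: 73.3
```

Run:
```python
from h import *
S=bot.grab_frame("scene");cv2.imwrite("pics/strad.png",cv2.resize(S["img"][200:350,310:460,::-1],(600,600),interpolation=cv2.INTER_CUBIC))
```

```text
(no output)
```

View pics/strad.png

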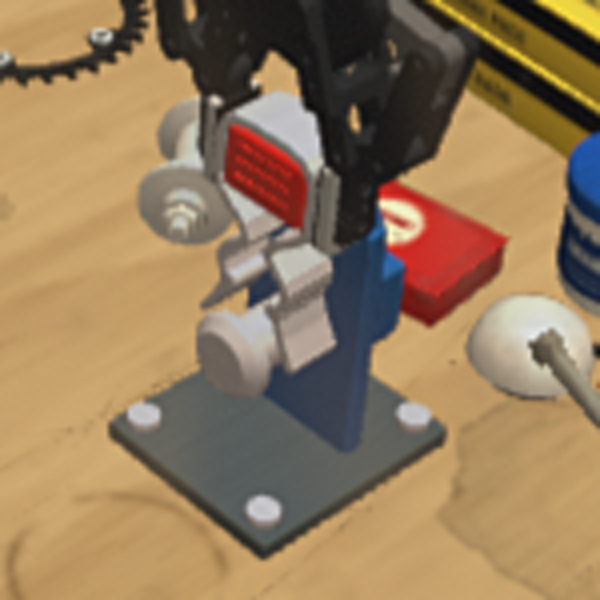

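The legs straddle the shank between the collar at (235,355) and the plate, and there is no contact force. I'll push down in small steps.

Emit:
apply_moves(claw=[0.04,0.04,0.04,0.04,0.04,0.04], xyz=[[0,0,0.004],[0,0,0.003],[0,0,0.003],[0,0,0.003],[0,0,0.002],[0,0,0]], twist=[[0,0,0],[0,0,0],[0,0,0],[0,0,0],[0,0,0],[0,0,0]])

```text
clock: 17.1
position: [0.4669, -0.03, 0.1047]
tool_rot: [3.141, -0.0, -0.001]
force: [-0.1, -1.4, -0.2]
grip_width: 0.0488
finger_force: 73.5
```

Emit:
apply_moves(claw=[0.04,0.04,0.04,0.04,0.04,0.04], xyz=[[0,0,0.003],[0,0,0.003],[0,0,0.003],[0,0,0.003],[0,0,0.003],[0,0,0]], twist=[[0,0,0],[0,0,0],[0,0,0],[0,0,0],[0,0,0],[0,0,0]])

```text
clock: 17.7
position: [0.4667, -0.0298, 0.0893]
tool_rot: [3.141, 0.0, -0.0]
force: [4.1, -3.2, -18.6]
grip_width: 0.0489
finger_force: 75.0
```

Emit:
apply_moves(claw=[0.04,0.04,0.04,0.04], xyz=[[0,0,0.0015],[0,0,0.0015],[0,0,0.001],[0,0,0]], twist=[[0,0,0],[0,0,0],[0,0,0],[0,0,0]])

```text
clock: 18.1
position: [0.4667, -0.0298, 0.0858]
tool_rot: [3.142, 0.0, -0.0]
force: [0.0, -2.7, -3.9]
grip_width: 0.0495
finger_force: 76.7
```

Emit:
apply_moves(claw=[0.04,0.04,0.04,0.04], xyz=[[0,0,0.001],[0,0,0.0007],[0,0,0],[0,0,0]], twist=[[0,0,0],[0,0,0],[0,0,0],[0,0,0]])

```text
clock: 18.5
position: [0.4672, -0.03, 0.0851]
tool_rot: [-3.141, -0.001, -0.001]
force: [-6.7, -2.1, 30.6]
grip_width: 0.0489
finger_force: 80.8
```

It reached the stop with 30 N upward, so the clip is fully home. I'll release and withdraw.

Emit:
apply_moves(claw=[0.055,0.075,0.075,0.075,0.075,0.075,0.075,0.075,0.075,0.075], xyz=[[0,0,-0.0008],[0,0,0],[0,0,0],[0,0,0],[0,0,-0.01],[0,0,-0.03],[0,0,-0.03],[0,0,-0.03],[0,0,-0.03],[0,0,0]], twist=[[0,0,0],[0,0,0],[0,0,0],[0,0,0],[0,0,0],[0,0,0],[0,0,0],[0,0,0],[0,0,0],[0,0,0]])

```text
clock: 19.5
position: [0.4679, -0.03, 0.2181]
tool_rot: [-3.141, -0.004, -0.0]
force: [0.5, 0.9, -0.6]
grip_width: 0.0748
finger_force: 0.0
```

Run:
```python
from h import *
o=bot.observe();print(o["clock"],o["position"],o["force"])
S=bot.grab_frame("scene");im=cv2.resize(S["img"][200:350,310:460,::-1],(600,600),interpolation=cv2.INTER_CUBIC)
for l in((-13,0,108.9),(-12,0,128.4),(-12,-25,116),(-12,-25,97)):
    cv2.circle(im,tuple(int(v) for v in (proj(S,np.array([.467,-.03,0])+np.array(l)/1000)[0]-[310,200])*4),4,(255,255,0),1)
cv2.imwrite("pics/home.png",im)
print([(d["score"],d["position"]) for d in bot.find_in("scene","clip_grip")][:2])
```

```text
19.5 [ 0.46791695 -0.02998099  0.21811495] [ 0.50351358  0.88519479 -0.61367079]
[(0.93, [0.4597, -0.0434, 0.1062])]
```

View pics/home.png

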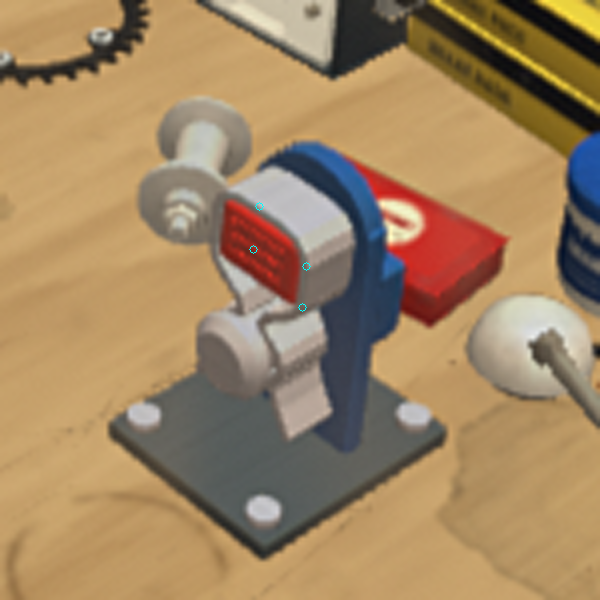

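The clip sits upright on the shank, with its red centre at (260,253), within 2 px of the home prediction. The robot is clear of it.

```bash
python3 -c "
from workcell import bot
print(bot.job_done())"
```

```text
the job is handed in; nothing more can be done
None
```

The clip is snapped fully home on the hitch pin and standing upright. I re-gripped it on the bench on the way, and the job was handed in at about 19.5 s with the robot clear of everything; no verdict came back.

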